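Tip the red balls out of the divided tote

ROBOT

A 6-joint arm with a two-finger parallel gripper is mounted at the origin on the work surface. World frame = base frame: x ahead of the robot, y to its left, z up, the work surface at z = 0. Lengths are in m, angles in degrees, forces in N, time in s.
With the tool pointing down it reaches from about 0.3 to 0.75 m from the base axis. Payload 8.5 kg.
Tool frame: the origin (TCP) lies on the centre line of the jaws, within the pads' length; the fingertips stand 11 mm ahead of it and the grasp point (between the pads) lies 8 mm behind it; x points along the fingers, y is the direction in which the jaws open and shut, and the axes are right-handed (so a half turn about x gives the same grasp; the last joint's range is limited). The gripper opens to 85 mm and grips with 20 to 120 N. Pads are 22 mm wide; open, the fingers measure 114 mm over their backs; the gripper's body (76 mm by 85 mm) begins 54 mm behind the grasp point. The pads swing forward as they close: fully open they stand 13 mm farther back than shut.
Start: joints at [-88.195, 21.807, 74.336, -0, 83.858, -12.336], TCP at [0.134, -0.533, 0.242] pointing down, gripper open.
Joint ranges: [-178.18, 178.18], [-50.72, 133.34], [12.68, 142.11], [-81.47, 261.47], [9.98, 163.14], [-165.26, 165.26]. Speed limits (degrees/s): [136.94, 136.94, 180, 180, 180, 180].

INTERFACE

Orientations are given as a 3x3 rotation matrix whose columns are the frame's x, y, z axes.
In Python, from rig import env gives the robot as it stands.
- The arm moves only by the tool carry_out, never from a script. Its argument "motion" is a list that holds one entry, the list of rows, each a list of 7 numbers: the shift along the tool's x, y, z in cm, then the turn, a rotation vector about the tool's x, y, z in rad, then the finger opening in cm, from 0 to 8.54. A call has 1 to 5 rows; each row is the pose to reach, as a shift and turn from the pose commanded when the call began, along the tool's axes at that moment; what a row does not reach only later rows make up. A row lasts 1/12 s, in which the tool goes at most 41.7 mm and 7.16 degrees, less where a joint would pass 70% of its speed; a pose out of reach is approached as far as the arm can. A call with a gripper value outside its range is refused whole. The fingers move at their own pace and stop on an object; "grip_force" is the grip in N (left out, the last holds). Time passes only in rows, so rows that repeat a pose let the fingers close. It gives the time, the measured TCP pose, the force and the opening at its end, in the units of the state.
- env.observe(): the state, without advancing time (a new reading comes with each control period).
- env.get_image(name): name is "scene" or "top" or "wrist"; returns a dict with "image" (400x640x3 uint8, red, green, blue), "fov_y" (degrees; the focal length in pixels is half the picture's height over the tangent of half this angle, whatever the lens; pixels are square), "cx", "cy" (the principal point, pixels), "k1" (the pictures are not rectified: a ray, as slopes to the right and down, at radius r is drawn at 1 + k1 r^2 times it, then the intrinsics apply), "R" (3x3) and "t" (3): a world point X has camera coordinates R X + t. Camera axes: x right, y down, z forward; pixel columns grow to the right and rows downward; lengths in m; the calibration is good to about 2 mm. A picture is of the moment at which its call begins. There is no depth.
- env.close_job(): hands the job in, once; it reports no verdict.
The state is a dict: "time_s": time; "q": joint angles; "qvel": joint speeds; "joint_efforts": joint torques, N m; "position": TCP position; "tool_rot": TCP orientation; "ft_force": force on the tool from outside, world axes, zero at the start; "wrist_torque": the same for the moment, N m; "grip_width": finger opening in m.
Only numpy, scipy, OpenCV 4.12 (cv2) and the standard library are available. Lean on these libraries where they do the work, as an engineer would, in place of code of your own. Each camera call takes 0.05 s, during which the arm holds its last target. There are 200 camera calls.

TASK

Pick up the small divided wooden tote by its centre board and tip the two red balls out of their bay into the empty blue tray, keeping both brass ferrules in the other bay the whole time. Then stand the tote upright on the bench again, clear of the trays, and let go.

Things in the scene. Friction and masses are not known exactly. Their poses are not given: they have to be found in the camera images.
- tote_grip (a point): Grip point on the upright centre board of the loose plywood tote, white inside (0.35 kg; 168 mm along x, 100 along y), 105 mm above the tote's underside, 21 mm below the board's green top edge. z is up as it stands. The board is divider and handle: 12 mm thick along x, 60 mm wide along y (88 mm below 64 mm height). Its -x bay holds the red balls, its +x bay the ferrules; side walls 50 mm high.
- ball_mouth (a point): Middle of the pouring lip of the balls' bay: 86 mm to the tote's -x side, 20 mm above the underside. Bays have no end wall: the floor is flat for 45 mm from the middle, then slopes up 22 degrees to the lip. Tipped more than 22 degrees towards this side (45 to 55 empties it) balls roll out here; ferrules slide against the centre board and stay. The other bay's mouth mirrors it.
- ball1_center (a point): Centre of a red painted wooden ball (a cane knob), 28 mm across, 12 g; it rolls freely and starts in the tote's -x bay, beside the other ball.
- ball2_center (a point): Centre of the second red ball, just like the first.
- ferrule1_center (a point): Middle of a brass cane ferrule, a flanged cylinder 30 mm long and 24 mm across, 30 g; it starts standing in the tote's +x bay and may fall over there.
- ferrule2_center (a point): Middle of the second brass ferrule, just like the first.
- tray: Empty blue plastic tray, fixed: 180 mm square, walls 45 mm high, 5 mm thick, floor 8 mm thick; origin at the centre of its underside, z up. A yellow tray of the same size with wood offcuts stands on the tote's other side, about as far left or right. A glue bottle (130 mm tall) and a grey horse-head cane handle are farther out than the tote; a hammer lies on the robot's side.
Mind the look-alikes: they are no part of the job. Leave any black or pink look-alike of the part that bears tote_grip alone.

How it is judged:
By the outcome, as a careful person would: the job done as asked, in the order asked, and still so for the second after the job is handed in, with the robot touching nothing.
It also fails if it takes over 59 s, if anything falls off the work surface, if the arm or the gripper's body presses on something with over 40 N, if the wrist force passes 120 N, or if a joint passes its speed limit or range.

## Working session

There is one attempt and no reset: what is moved stays moved. The work goes in short steps, Python scripts to look and compute and a tool call to move; the robot and the scene stay as the last step left them, time stands still between calls to the robot, and variables do not carry over. Pictures are saved under pics/ and viewed, on a budget of 10 in all, crops included, one or two more only if the job needs it, and the job is handed in when it is done.

Besides the shell and the picture viewer there is one more tool, called after "Emit:" by a JSON object that holds its "name" and its "arguments". carry_out: Moves the arm, as the interface text tells. Its arguments: {"type":"object","properties":{"motion":{"type":"array","items":{"type":"array","items":{"type":"array","items":{"type":"number"}}}},"grip_force":{"type":"number"}},"required":["motion"]}

```bash
ls; mkdir -p pics
cat > h.py <<'E'
import numpy as np, cv2
from rig import env
def K(c):
    f=200/np.tan(np.radians(c['fov_y']/2)); return f,np.array([[f,0,c['cx']],[0,f,c['cy']],[0,0,1]]),np.array([c['k1'],0,0,0,0.])
def ray(c,u,v):
    f,k,d=K(c); p=cv2.undistortPoints(np.array([[[u,v]]],float),k,d)[0,0]
    R=np.array(c['R']);t=np.array(c['t']); return -R.T@t, R.T@np.array([p[0],p[1],1])
def onz(c,u,v,z):
    o,r=ray(c,u,v); return o+r*(z-o[2])/r[2]
def proj(c,X):
    f,k,d=K(c); R=np.array(c['R']);t=np.array(c['t'])
    return cv2.projectPoints(np.atleast_2d(np.array(X,float)),cv2.Rodrigues(R)[0],t,k,d)[0][:,0]
def save(c,name,box=None,s=1):
    im=c['image'][...,::-1]
    if box: im=im[box[1]:box[3],box[0]:box[2]]
    cv2.imwrite('pics/'+name+'.png',cv2.resize(im,None,fx=s,fy=s,interpolation=cv2.INTER_CUBIC))
E
python3 - <<'E'
from h import *
import pickle
for n in('top','scene'):
    c=env.get_image(n); pickle.dump(c,open(n+'.pkl','wb')); save(c,n+'1',None,1.25)
    print(n,c['fov_y'],c['k1'],-np.array(c['R']).T@c['t'])
s=env.observe();print(s)
E
```

```text
pics
top 51.33652767325258 -0.08334077202965162 [0.36274591 0.02048685 1.27192371]
scene 47.189578713737376 -0.047821781200914 [1.48939931 0.10994255 0.84915979]
{'time_s': 0.1, 'q': array([-8.81953536e+01,  2.18387575e+01,  7.43800460e+01, -1.14540065e-03,
        8.38579544e+01, -1.23367543e+01]), 'qvel': array([ 0.00084457, -0.1110772 , -0.13728425,  0.10073012, -0.01692845,
       -0.02721564]), 'joint_efforts': array([ 3.23187873e-03, -4.49222159e+01, -2.31654382e+01, -2.68019949e-04,
        3.70552152e-03, -4.54206997e-06]), 'position': array([ 0.13434941, -0.53308039,  0.2417604 ]), 'tool_rot': array([[-6.20552854e-05,  2.44317804e-01, -9.69695213e-01],
       [ 1.33838743e-03, -9.69694326e-01, -2.44317666e-01],
       [-9.99999102e-01, -1.31298909e-03, -2.66817220e-04]]), 'ft_force': array([ 0.04132187, -0.12474262,  0.44534192]), 'wrist_torque': array([ 0.00807987,  0.02071127, -0.03574587]), 'grip_width': 0.085027900891011}
```

View pics/top1.png

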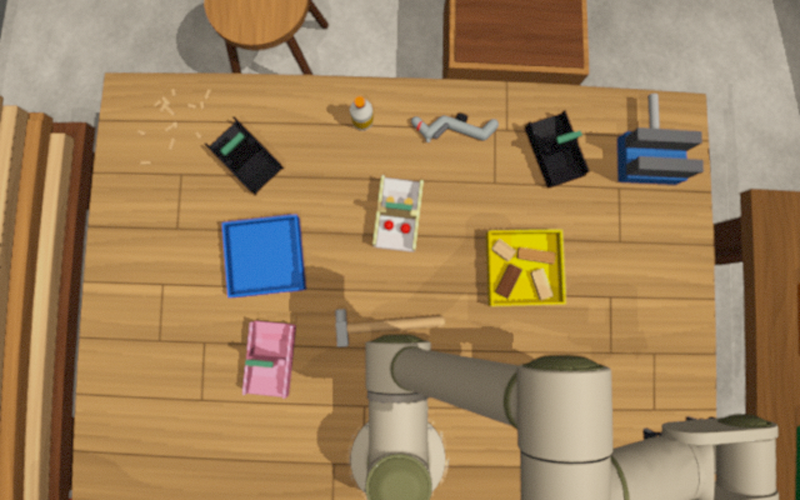

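View pics/scene1.png

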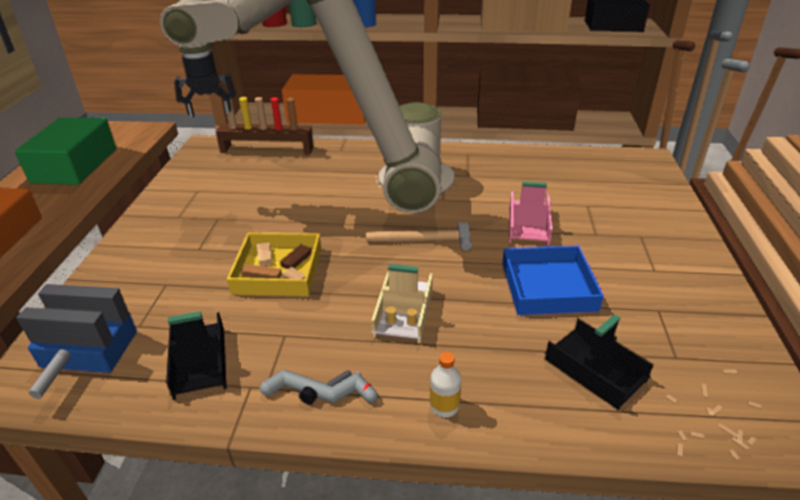

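The top view shows the tote at about (398,213) in the 1.25x picture, with the balls towards the robot. The blue tray is at (263,255) on +y and the yellow one on −y. I'll enlarge both for measuring.

Run:
```python
from h import *
import pickle
c=pickle.load(open('top.pkl','rb')); save(c,'top2',(168,130,368,250),4)
```

```text
(no output)
```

View pics/top2.png

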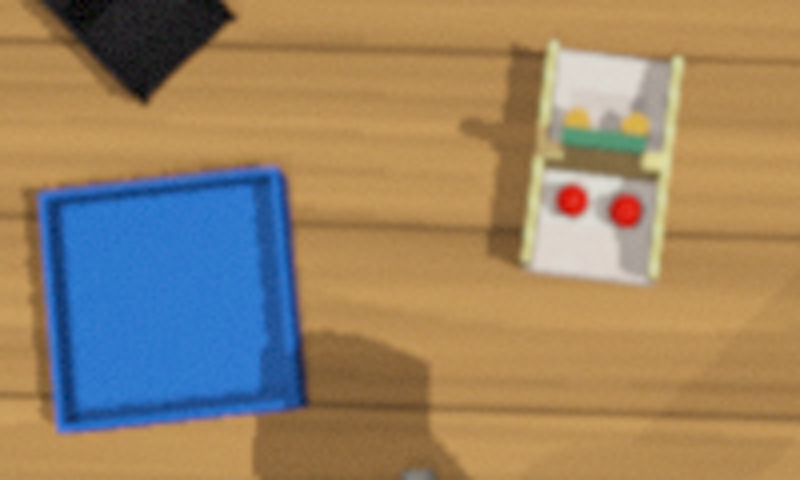

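Run:
```python
from h import *
import pickle
c=pickle.load(open('top.pkl','rb'))
P=lambda u,v,z: onz(c,168+u/4,130+v/4,z)
W=[P(*p,.05) for p in [(553,42),(679,58),(655,277),(526,265)]]
T=[P(*p,.045) for p in [(38,192),(278,168),(306,406),(62,430)]]
print(np.round(W,3),np.mean(W,0));
ax=(W[0]+W[1]-W[2]-W[3]);print('yaw',np.degrees(np.arctan2(ax[1],ax[0])),np.linalg.norm(ax)/2)
print(np.round(T,3),np.mean(T,0)); ax=(T[0]+T[1]-T[2]-T[3]);print('yaw',np.degrees(np.arctan2(ax[1],ax[0])))
print('green',P(565,136,.126),P(645,141,.126))
```

```text
[[ 0.672  0.053  0.05 ]
 [ 0.663 -0.041  0.05 ]
 [ 0.497 -0.028  0.05 ]
 [ 0.503  0.068  0.05 ]] [0.58373781 0.01308072 0.05      ]
yaw -4.822843433607769 0.16788385620825275
[[0.548 0.435 0.045]
 [0.571 0.256 0.045]
 [0.395 0.226 0.045]
 [0.371 0.406 0.045]] [0.47107525 0.33076781 0.045     ]
yaw 9.326169246729574
green [0.58585326 0.04080507 0.126     ] [ 0.5840918  -0.01516486  0.126     ]
```

```bash
cat > go.py <<'E'
from h import *
from scipy.spatial.transform import Rotation as Ro
def pose(az,tilt):  # tool y azimuth az, x down; then tilt about tool z (x toward y)
    a=np.radians(az); y=np.array([np.cos(a),np.sin(a),0]); x=np.array([0,0,-1.]); z=np.cross(x,y)
    return np.c_[x,y,z]@Ro.from_euler('z',tilt,degrees=True).as_matrix()
def rel(p,az,tilt,frm=None):
    s=env.observe(); R0=np.array(s['tool_rot']) if frm is None else frm[1]; p0=s['position'] if frm is None else frm[0]
    d=R0.T@(np.array(p)-p0)*100; w=Ro.from_matrix(R0.T@pose(az,tilt)).as_rotvec()
    print('shift cm',np.round(d,2),'turn',np.round(w,3),'dist',np.linalg.norm(d),'deg',np.degrees(np.linalg.norm(w)))
E
python3 - <<'E'
from go import *
rel([.584,.013,.242],-4.8,0)
E
```

```text
shift cm [ 5.000e-02 -4.197e+01 -5.694e+01] turn [-1.24e+00 -1.00e-03  1.00e-03] dist 70.73821498713849 deg 71.05851195825527
```

Emit:
{"name": "carry_out", "arguments": {"motion": [[[0, -8.4, -11.4, -0.24, 0, 0, 8.5], [0, -16.8, -22.8, -0.48, 0, 0, 8.5], [0, -25.2, -34.2, -0.72, 0, 0, 8.5], [0, -33.6, -45.6, -0.96, 0, 0, 8.5], [0, -42, -57, -1.24, 0, 0, 8.5]]]}}

```text
time_s: 0.52
position: [0.2675, -0.3707, 0.2421]
tool_rot: [[-0.0, 0.769, -0.639], [0.001, -0.639, -0.769], [-1.0, -0.001, -0.0]]
ft_force: [1.6, -0.8, -0.3]
grip_width: 0.0849
```

Run:
```python
from go import *
rel([.584,.013,.242],-4.8,0)
```

```text
shift cm [ 3.000e-02 -1.800e-01 -4.973e+01] turn [-0.61  -0.001  0.   ] dist 49.735230298767476 deg 34.92842140701869
```

Emit:
{"name": "carry_out", "arguments": {"motion": [[[0, -0.2, -49.7, -0.61, 0, 0, 8.5], [0, -0.2, -49.7, -0.61, 0, 0, 8.5], [0, -0.2, -49.7, -0.61, 0, 0, 8.5], [0, -0.2, -49.7, -0.61, 0, 0, 8.5], [0, -0.2, -49.7, -0.61, 0, 0, 8.5]]]}}

```text
time_s: 0.93
position: [0.401, -0.2105, 0.2423]
tool_rot: [[-0.0, 0.997, -0.083], [0.0, -0.083, -0.997], [-1.0, -0.0, -0.0]]
ft_force: [0.7, -1.4, 0.6]
grip_width: 0.0849
```

Run:
```python
from go import *
rel([.584,.013,.242],-4.8,0)
```

```text
shift cm [  0.03  16.38 -23.79] turn [ 0.001 -0.     0.   ] dist 28.888127683881404 deg 0.05045707990769689
```

Emit:
{"name": "carry_out", "arguments": {"motion": [[[0, 16.4, -23.8, 0, 0, 0, 8.5], [0, 16.4, -23.8, 0, 0, 0, 8.5], [0, 16.4, -23.8, 0, 0, 0, 8.5], [0, 16.4, -23.8, 0, 0, 0, 8.5], [0, 16.4, -23.8, 0, 0, 0, 8.5]]]}}

```text
time_s: 1.35
position: [0.5341, -0.05, 0.2421]
tool_rot: [[-0.0, 0.996, -0.089], [0.0, -0.089, -0.996], [-1.0, -0.0, -0.0]]
ft_force: [0.6, -0.8, -0.5]
grip_width: 0.0849
```

Run:
```python
from go import *
rel([.584,.013,.242],-4.8,0)
```

```text
shift cm [ 0.01  4.42 -6.72] turn [-0.005 -0.     0.   ] dist 8.04297388741438 deg 0.28685420776335363
```

Emit:
{"name": "carry_out", "arguments": {"motion": [[[0, 4.4, -6.7, 0, 0, 0, 8.5], [0, 4.4, -6.7, 0, 0, 0, 8.5], [0, 4.4, -6.7, 0, 0, 0, 8.5], [0, 4.4, -6.7, 0, 0, 0, 8.5]]]}}

```text
time_s: 1.68
position: [0.5833, 0.0122, 0.2414]
tool_rot: [[-0.002, 0.996, -0.086], [0.0, -0.086, -0.996], [-1.0, -0.002, -0.0]]
ft_force: [-0.2, 0.1, 0.2]
grip_width: 0.0852
```

Run:
```python
from go import *
rel([.584,.013,.242],-4.8,0)
c=env.get_image('wrist'); save(c,'w1',None,1.25)
import pickle; pickle.dump(c,open('w1.pkl','wb'))
```

```text
shift cm [-0.06  0.06 -0.08] turn [-0.002 -0.     0.002] dist 0.11894152455574934 deg 0.15125029868473142
```

View pics/w1.png

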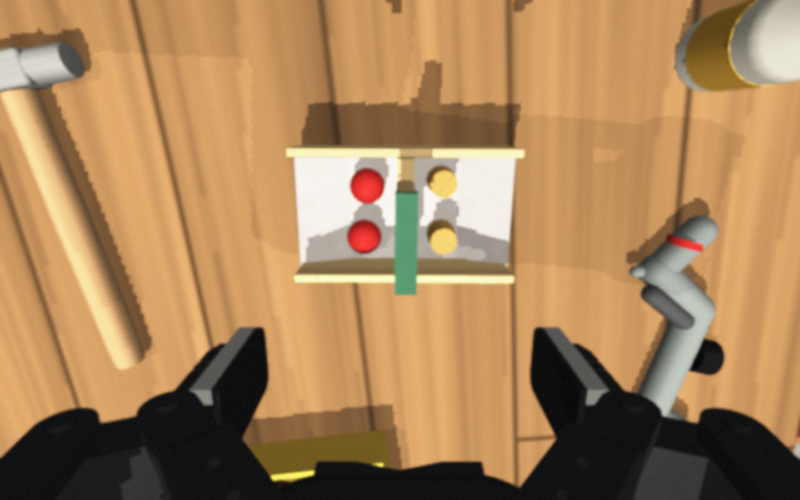

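The wrist view shows the board's green top running from (406,193) to (406,294), with the tote walls level in the picture, so the yaw is right. I'll convert it to a position.

Run:
```python
from go import *
import pickle
c=pickle.load(open('w1.pkl','rb'))
P=lambda u,v,z: onz(c,u/1.25,v/1.25,z)
g=[P(406,193,.126),P(406,294,.126)];print(g,np.mean(g,0))
W=[P(*p,.05) for p in [(287,153),(523,154),(514,279),(295,279)]];print(np.round(W,3),np.mean(W,0))
m=np.mean(g,0); rel([m[0],m[1],.097],-4.8,0)
```

```text
[array([0.59093304, 0.04607329, 0.126     ]), array([ 0.58609083, -0.01370516,  0.126     ])] [0.58851194 0.01618406 0.126     ]
[[ 0.51   0.07   0.05 ]
 [ 0.676  0.055  0.05 ]
 [ 0.668 -0.038  0.05 ]
 [ 0.501 -0.024  0.05 ]] [0.58863605 0.0158035  0.05      ]
shift cm [14.47  0.54 -0.56] turn [-0.004  0.     0.001] dist 14.488063162929821 deg 0.2420380630912921
```

Emit:
{"name": "carry_out", "arguments": {"motion": [[[4, 0.5, -0.5, 0, 0, 0, 8.5], [8, 0.5, -0.5, 0, 0, 0, 8.5], [11.5, 0.5, -0.5, 0, 0, 0, 8.5], [14.0, 0.5, -0.5, 0, 0, 0, 8.5], [14.5, 0.5, -0.5, 0, 0, 0, 8.5]]]}}

```text
time_s: 2.15
position: [0.5857, 0.0142, 0.0933]
tool_rot: [[-0.008, 0.996, -0.091], [0.001, -0.091, -0.996], [-1.0, -0.008, -0.001]]
ft_force: [-0.7, 0.0, 0.1]
grip_width: 0.0849
```

Emit:
{"name": "carry_out", "arguments": {"motion": [[[0, 0, 0, 0, 0, 0, 4], [0, 0, 0, 0, 0, 0, 0.5], [0, 0, 0, 0, 0, 0, 0.5], [0, 0, 0, 0, 0, 0, 0.5], [0, 0, 0, 0, 0, 0, 0.5]]], "grip_force": 60}}

```text
time_s: 2.57
position: [0.5889, 0.0151, 0.0987]
tool_rot: [[0.002, 0.996, -0.089], [-0.0, -0.089, -0.996], [-1.0, 0.002, 0.0]]
ft_force: [-0.2, -0.4, 0.1]
grip_width: 0.0254
```

Emit:
{"name": "carry_out", "arguments": {"motion": [[[0, 0, 0, 0, 0, 0, 0.5], [0, 0, 0, 0, 0, 0, 0.5], [0, 0, 0, 0, 0, 0, 0.5], [0, 0, 0, 0, 0, 0, 0.5]]]}}

```text
time_s: 2.9
position: [0.5886, 0.0152, 0.0982]
tool_rot: [[0.001, 0.996, -0.089], [-0.0, -0.089, -0.996], [-1.0, 0.001, 0.0]]
ft_force: [-2.5, -0.4, 6.7]
grip_width: 0.0113
```

Emit:
{"name": "carry_out", "arguments": {"motion": [[[0, 0, 0, 0, 0, 0, 0.5], [-0.3, 0, 0, 0, 0, 0, 0.5], [-1, 0, 0, 0, 0, 0, 0.5], [-2, 0, 0, 0, 0, 0, 0.5], [-3, 0, 0, 0, 0, 0, 0.5]]]}}

```text
time_s: 3.32
position: [0.5882, 0.0153, 0.1279]
tool_rot: [[-0.001, 0.996, -0.089], [0.0, -0.089, -0.996], [-1.0, -0.001, -0.0]]
ft_force: [0.3, 0.7, -4.7]
grip_width: 0.0115
```

Emit:
{"name": "carry_out", "arguments": {"motion": [[[-1.5, 0, 0, 0, 0, 0, 0.5], [-3, 0, 0, 0, 0, 0, 0.5], [-4.5, 0, 0, 0, 0, 0, 0.5], [-6, 0, 0, 0, 0, 0, 0.5], [-7, 0, 0, 0, 0, 0, 0.5]]]}}

```text
time_s: 3.73
position: [0.5887, 0.0152, 0.1997]
tool_rot: [[0.002, 0.996, -0.089], [-0.0, -0.089, -0.996], [-1.0, 0.002, 0.0]]
ft_force: [-0.5, -0.4, -4.8]
grip_width: 0.0114
```

Run:
```python
from go import *
c=env.get_image('scene'); save(c,'s2',(220,100,480,300),3)
s=env.observe(); print(s['position'],s['ft_force'],s['grip_width'],s['q'])
az=35.; d=np.array([np.cos(np.radians(az)),np.sin(np.radians(az))])
p=np.array([.471,.331])+d*.03; print(p)
rel([*p,.20],35,0)
```

```text
[0.58926473 0.01515529 0.20115107] [ 0.46600425  0.53404255 -2.68162088] 0.01151566874204515 [-1.00256068e+01  2.74100794e+01  7.20495643e+01  1.87742206e-03
  8.02452047e+01 -4.93307679e+00]
[0.49557456 0.34820729]
shift cm [  0.04 -12.29 -32.34] turn [-0.7    0.002 -0.005] dist 34.59809396834027 deg 40.09388503669779
```

View pics/s2.png

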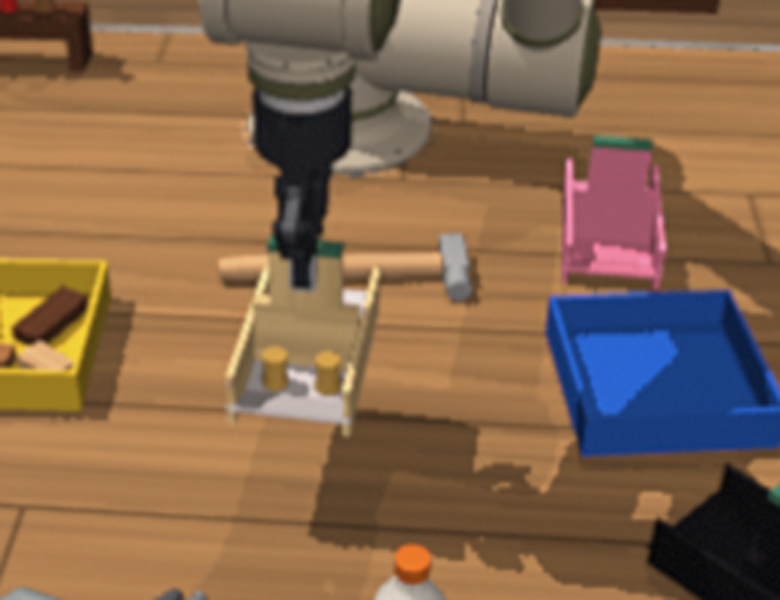

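Both ferrules stand in the lifted tote, at (275,365) and (328,372) in the crop, and the grip is firm. Next I carry it gently to above the tray.

Run:
```python
from go import *
rel([.512,.349,.200],23,0)
```

```text
shift cm [  0.05 -10.66 -32.57] turn [-0.49   0.002 -0.005] dist 34.26710593530859 deg 28.09436260231275
```

Emit:
{"name": "carry_out", "arguments": {"motion": [[[0, -0.1, -0.4, 0, 0, 0, 0.5], [0, -0.5, -1.5, 0, 0, 0, 0.5], [0, -1.1, -3.3, 0, 0, 0, 0.5], [0, -1.8, -5.4, 0, 0, 0, 0.5], [0, -2.5, -7.6, 0, 0, 0, 0.5]]]}}

```text
time_s: 4.2
position: [0.5692, 0.0946, 0.1961]
tool_rot: [[-0.003, 0.996, -0.089], [0.0, -0.089, -0.996], [-1.0, -0.003, -0.0]]
ft_force: [0.2, -0.3, -5.2]
grip_width: 0.0112
```

Emit:
{"name": "carry_out", "arguments": {"motion": [[[0, -0.7, -2.2, 0, 0, 0, 0.5], [0, -1.4, -4.4, 0, 0, 0, 0.5], [0, -2.1, -6.6, 0, 0, 0, 0.5], [0, -2.8, -8.8, 0, 0, 0, 0.5], [0, -3.5, -11, 0, 0, 0, 0.5]]]}}

```text
time_s: 4.62
position: [0.5438, 0.2077, 0.1961]
tool_rot: [[-0.003, 0.996, -0.088], [-0.0, -0.088, -0.996], [-1.0, -0.003, 0.0]]
ft_force: [0.8, 0.1, -4.4]
grip_width: 0.0111
```

Emit:
{"name": "carry_out", "arguments": {"motion": [[[0, -0.7, -2.2, 0, 0, 0, 0.5], [0, -1.4, -4.4, 0, 0, 0, 0.5], [0, -2.0, -6.4, 0, 0, 0, 0.5], [0, -2.6, -8.2, 0, 0, 0, 0.5], [0, -3.2, -9.8, 0, 0, 0, 0.5]]]}}

```text
time_s: 5.03
position: [0.5204, 0.3082, 0.196]
tool_rot: [[-0.003, 0.996, -0.088], [-0.0, -0.088, -0.996], [-1.0, -0.003, 0.001]]
ft_force: [0.6, 0.3, -4.2]
grip_width: 0.0111
```

Emit:
{"name": "carry_out", "arguments": {"motion": [[[0, -0.4, -1.2, -0.03, 0, 0, 0.5], [0, -0.7, -2.2, -0.09, 0, 0, 0.5], [0, -1, -3, -0.15, 0, 0, 0.5], [0, -1.2, -3.7, -0.21, 0, 0, 0.5], [0, -1.4, -4.1, -0.27, 0, 0, 0.5]]]}}

```text
time_s: 5.45
position: [0.5108, 0.3494, 0.1963]
tool_rot: [[-0.002, 0.983, 0.185], [-0.0, 0.185, -0.983], [-1.0, -0.002, 0.0]]
ft_force: [-0.0, -0.3, -5.6]
grip_width: 0.0113
```

Emit:
{"name": "carry_out", "arguments": {"motion": [[[0, 0, 0, -0.06, 0, 0, 0.5], [0, 0, 0, -0.12, 0, 0, 0.5], [0, 0, 0, -0.17, 0, 0, 0.5], [0, 0, 0, -0.21, 0, 0, 0.5], [0, 0, 0, -0.22, 0, 0, 0.5]]]}}

```text
time_s: 5.87
position: [0.5111, 0.3486, 0.1965]
tool_rot: [[-0.002, 0.919, 0.393], [-0.001, 0.393, -0.919], [-1.0, -0.002, -0.0]]
ft_force: [-0.1, -0.8, -5.1]
grip_width: 0.0115
```

Run:
```python
from go import *
rel([.512,.349,.192],23,0)
c=env.get_image('scene'); save(c,'s3',(340,100,600,300),3)
s=env.observe(); print(s['position'],s['ft_force'],s['grip_width'],s['q'])
```

```text
shift cm [0.45 0.1  0.  ] turn [ 0.003 -0.     0.002] dist 0.4566595872616941 deg 0.18481937427557155
[0.51116635 0.34859004 0.19659902] [ 0.02943804 -0.78392404 -4.91429781] 0.011076149715959572 [2.33435370e+01 3.06669336e+01 6.70180440e+01 2.38317120e-03
 8.24009904e+01 2.62956607e-01]
```

View pics/s3.png

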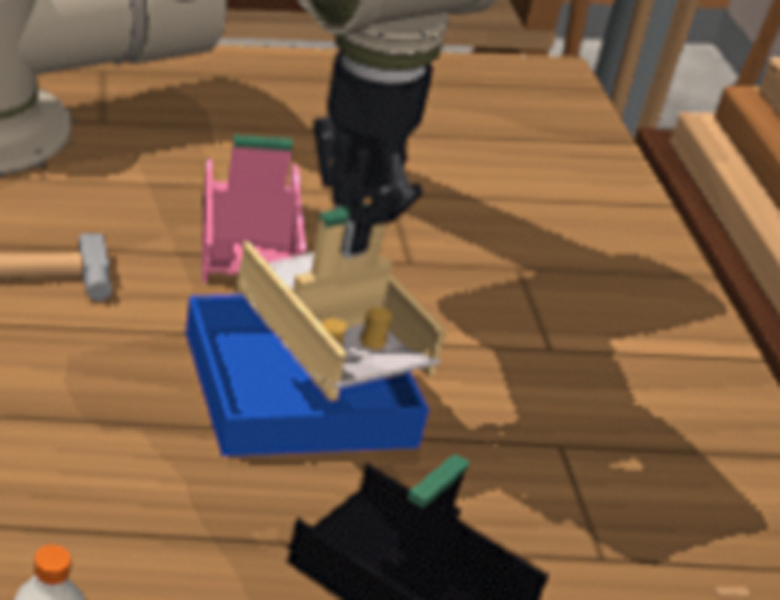

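The tote hangs level over the tray with both ferrules still in their bay. I'll start tilting, slowly past 20 degrees.

Emit:
{"name": "carry_out", "arguments": {"motion": [[[0, 0, 0, 0, 0, 0.04, 0.5], [0, 0, 0, 0, 0, 0.09, 0.5], [0, 0, 0, 0, 0, 0.15, 0.5], [0, 0, 0, 0, 0, 0.2, 0.5], [0, 0, 0, 0, 0, 0.24, 0.5]]], "grip_force": 70}}

```text
time_s: 6.33
position: [0.5109, 0.3484, 0.1969]
tool_rot: [[0.22, 0.894, 0.39], [0.093, 0.379, -0.921], [-0.971, 0.239, -0.0]]
ft_force: [-0.5, -0.3, -4.8]
grip_width: 0.0111
```

Emit:
{"name": "carry_out", "arguments": {"motion": [[[0, 0, 0, 0, 0, 0.03, 0.5], [0, 0, 0, 0, 0, 0.06, 0.5], [0, 0, 0, 0, 0, 0.09, 0.5], [0, 0, 0, 0, 0, 0.12, 0.5], [0, 0, 0, 0, 0, 0.15, 0.5]]]}}

```text
time_s: 6.75
position: [0.511, 0.3483, 0.1968]
tool_rot: [[0.349, 0.852, 0.39], [0.148, 0.361, -0.921], [-0.925, 0.38, -0.0]]
ft_force: [0.3, 0.4, -4.7]
grip_width: 0.0111
```

Emit:
{"name": "carry_out", "arguments": {"motion": [[[0, 0, 0, 0, 0, 0.02, 0.5], [0, 0, 0, 0, 0, 0.04, 0.5], [0, 0, 0, 0, 0, 0.06, 0.5], [0, 0, 0, 0, 0, 0.08, 0.5], [0, 0, 0, 0, 0, 0.1, 0.5]]]}}

```text
time_s: 7.17
position: [0.511, 0.3483, 0.1966]
tool_rot: [[0.432, 0.813, 0.39], [0.183, 0.344, -0.921], [-0.883, 0.469, -0.0]]
ft_force: [0.2, -0.2, -4.1]
grip_width: 0.0113
```

Emit:
{"name": "carry_out", "arguments": {"motion": [[[0, 0, 0, 0, 0, 0.02, 0.5], [0, 0, 0, 0, 0, 0.05, 0.5], [0, 0, 0, 0, 0, 0.08, 0.5], [0, 0, 0, 0, 0, 0.11, 0.5], [0, 0, 0, 0, 0, 0.14, 0.5]]]}}

```text
time_s: 7.58
position: [0.5109, 0.3483, 0.1966]
tool_rot: [[0.542, 0.745, 0.39], [0.23, 0.315, -0.921], [-0.809, 0.588, -0.001]]
ft_force: [0.0, -0.0, -4.1]
grip_width: 0.0112
```

Emit:
{"name": "carry_out", "arguments": {"motion": [[[0, 0, 0, 0, 0, 0.04, 0.5], [0, 0, 0, 0, 0, 0.09, 0.5], [0, 0, 0, 0, 0, 0.14, 0.5], [0, 0, 0, 0, 0, 0.19, 0.5], [0, 0, 0, 0, 0, 0.22, 0.5]]]}}

```text
time_s: 8.0
position: [0.5108, 0.3487, 0.1985]
tool_rot: [[0.686, 0.615, 0.39], [0.29, 0.26, -0.921], [-0.668, 0.745, -0.0]]
ft_force: [5.1, 1.7, 0.7]
grip_width: 0.0109
```

Emit:
{"name": "carry_out", "arguments": {"motion": [[[0, 0, 0, 0, 0, 0, 0.5], [0, 0, 0, 0, 0, 0, 0.5], [0, 0, 0, 0, 0, 0, 0.5], [0, 0, 0, 0, 0, 0, 0.5], [0, 0, 0, 0, 0, 0, 0.5]]]}}

```text
time_s: 8.42
position: [0.5128, 0.3493, 0.2009]
tool_rot: [[0.688, 0.612, 0.39], [0.291, 0.259, -0.921], [-0.664, 0.748, 0.0]]
ft_force: [-0.1, 0.5, -3.9]
grip_width: 0.0112
```

Run:
```python
from go import *
c=env.get_image('scene'); a=cv2.resize(c['image'][100:300,340:600],None,fx=2,fy=2)
d=env.get_image('top'); b=cv2.resize(d['image'][130:260,140:340],None,fx=2,fy=2)
o=np.zeros((660,520,3),np.uint8); o[:400]=a; o[400:660,:400]=b
cv2.imwrite('pics/s4.png',cv2.resize(o,None,fx=.9,fy=.9)[...,::-1])
s=env.observe(); print(s['position'],s['ft_force'],s['grip_width'],s['q'])
```

```text
[0.51273202 0.34929941 0.20085096] [-0.19739606  0.40912397 -4.80158893] 0.011225281247267562 [ 23.52377606  19.61999728 101.95829468  -2.49914877  10.0505814
   2.8278701 ]
```

View pics/s4.png

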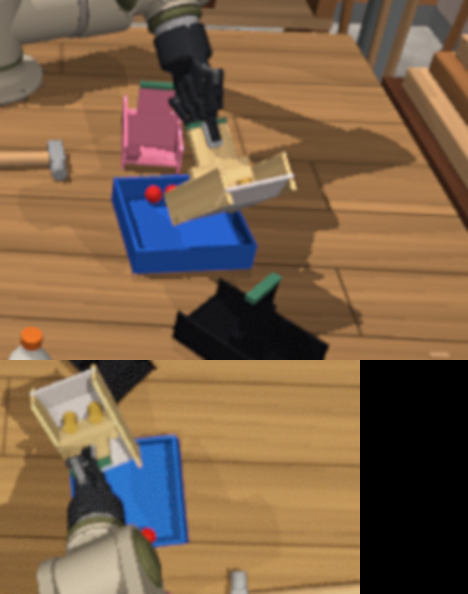

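Both red balls are in the tray, at (153,193) and (172,190). Both ferrules lie against the centre board. Joint 5 is near its lower limit, so I level out now.

Emit:
{"name": "carry_out", "arguments": {"motion": [[[0, 0, 0, 0, 0, -0.03, 0.5], [0, 0, 0, 0, 0, -0.08, 0.5], [0, 0, 0, 0, 0, -0.14, 0.5], [0, 0, 0, 0, 0, -0.2, 0.5], [0, 0, 0, 0, 0, -0.26, 0.5]]]}}

```text
time_s: 8.93
position: [0.5126, 0.3493, 0.2011]
tool_rot: [[0.506, 0.769, 0.39], [0.214, 0.326, -0.921], [-0.835, 0.55, 0.0]]
ft_force: [-0.3, 0.1, -4.9]
grip_width: 0.0112
```

Emit:
{"name": "carry_out", "arguments": {"motion": [[[0, 0, 0, 0, 0, -0.06, 0.5], [0, 0, 0, 0, 0, -0.12, 0.5], [0, 0, 0, 0, 0, -0.18, 0.5], [0, 0, 0, 0, 0, -0.24, 0.5], [0, 0, 0, 0, 0, -0.3, 0.5]]]}}

```text
time_s: 9.35
position: [0.5129, 0.3494, 0.2012]
tool_rot: [[0.257, 0.884, 0.39], [0.109, 0.375, -0.921], [-0.96, 0.279, 0.0]]
ft_force: [0.3, 0.7, -4.8]
grip_width: 0.0111
```

Run:
```python
from go import *
rel([.512,.349,.215],23,0)
```

```text
shift cm [-1.35  0.29  0.  ] turn [-0.001  0.    -0.283] dist 1.3821491446103427 deg 16.21704633004889
```

Emit:
{"name": "carry_out", "arguments": {"motion": [[[-0.3, 0.1, 0, 0, 0, -0.06, 0.5], [-0.6, 0.2, 0, 0, 0, -0.12, 0.5], [-0.9, 0.3, 0, 0, 0, -0.18, 0.5], [-1.2, 0.3, 0, 0, 0, -0.24, 0.5], [-1.4, 0.3, 0, 0, 0, -0.28, 0.5]]]}}

```text
time_s: 9.77
position: [0.5126, 0.3492, 0.2155]
tool_rot: [[0.004, 0.921, 0.39], [0.001, 0.39, -0.921], [-1.0, 0.004, 0.0]]
ft_force: [0.4, -0.3, -4.4]
grip_width: 0.011
```

Emit:
{"name": "carry_out", "arguments": {"motion": [[[0, 0, 0, 0.03, 0, 0, 0.5], [0, 0, 0, 0.09, 0, 0, 0.5], [0, 0, 0, 0.15, 0, 0, 0.5], [0, 0, 0, 0.21, 0, 0, 0.5], [0, 0, 0, 0.27, 0, 0, 0.5]]]}}

```text
time_s: 10.18
position: [0.5123, 0.3491, 0.2151]
tool_rot: [[0.006, 0.992, 0.127], [0.002, 0.127, -0.992], [-1.0, 0.006, -0.002]]
ft_force: [-0.3, 0.5, -6.1]
grip_width: 0.0112
```

Emit:
{"name": "carry_out", "arguments": {"motion": [[[0, 0, 0, 0.06, 0, 0, 0.5], [0, 0, 0, 0.12, 0, 0, 0.5], [0, 0, 0, 0.17, 0, 0, 0.5], [0, 0, 0, 0.21, 0, 0, 0.5], [0, 0, 0, 0.22, 0, 0, 0.5]]]}}

```text
time_s: 10.6
position: [0.5122, 0.3491, 0.2152]
tool_rot: [[0.006, 0.996, -0.091], [0.002, -0.091, -0.996], [-1.0, 0.006, -0.003]]
ft_force: [0.1, 0.1, -4.5]
grip_width: 0.0112
```

Run:
```python
from go import *
rel([.588,.015,.200],-5,0)
```

```text
shift cm [ 1.49 10.58 32.59] turn [-0.004 -0.003 -0.006] dist 34.29060657084741 deg 0.4183449677382585
```

Emit:
{"name": "carry_out", "arguments": {"motion": [[[0, 0.1, 0.4, 0, 0, 0, 0.5], [0, 0.5, 1.5, 0, 0, 0, 0.5], [0, 1.1, 3.3, 0, 0, 0, 0.5], [0, 1.8, 5.4, 0, 0, 0, 0.5], [0, 2.5, 7.6, 0, 0, 0, 0.5]]]}}

```text
time_s: 11.02
position: [0.5302, 0.2695, 0.2151]
tool_rot: [[0.005, 0.996, -0.088], [0.001, -0.088, -0.996], [-1.0, 0.005, -0.002]]
ft_force: [0.3, -0.1, -4.5]
grip_width: 0.0111
```

Emit:
{"name": "carry_out", "arguments": {"motion": [[[0, 0.7, 2.2, 0, 0, 0, 0.5], [0, 1.4, 4.4, 0, 0, 0, 0.5], [0, 2.1, 6.6, 0, 0, 0, 0.5], [0, 2.8, 8.8, 0, 0, 0, 0.5], [0, 3.5, 11, 0, 0, 0, 0.5]]]}}

```text
time_s: 11.43
position: [0.5551, 0.1562, 0.2151]
tool_rot: [[0.005, 0.996, -0.089], [0.001, -0.089, -0.996], [-1.0, 0.005, -0.002]]
ft_force: [0.4, -0.6, -5.6]
grip_width: 0.0111
```

Emit:
{"name": "carry_out", "arguments": {"motion": [[[0, 0.7, 2.2, 0, 0, 0, 0.5], [0, 1.4, 4.4, 0, 0, 0, 0.5], [0, 2.0, 6.4, 0, 0, 0, 0.5], [0, 2.6, 8.2, 0, 0, 0, 0.5], [0, 3.2, 9.8, 0, 0, 0, 0.5]]]}}

```text
time_s: 11.85
position: [0.5781, 0.0554, 0.2151]
tool_rot: [[0.005, 0.996, -0.089], [0.001, -0.089, -0.996], [-1.0, 0.005, -0.001]]
ft_force: [-0.0, 0.3, -4.0]
grip_width: 0.0112
```

Emit:
{"name": "carry_out", "arguments": {"motion": [[[0.3, 0.4, 1.2, 0, 0, 0, 0.5], [0.8, 0.7, 2.2, 0, 0, 0, 0.5], [1.5, 1, 3, 0, 0, 0, 0.5], [2.5, 1.2, 3.7, 0, 0, 0, 0.5], [3.5, 1.4, 4.1, 0, 0, 0, 0.5]]]}}

```text
time_s: 12.27
position: [0.5883, 0.0151, 0.1787]
tool_rot: [[0.004, 0.996, -0.089], [0.001, -0.089, -0.996], [-1.0, 0.003, -0.002]]
ft_force: [0.1, -0.4, -5.1]
grip_width: 0.0111
```

Emit:
{"name": "carry_out", "arguments": {"motion": [[[1.2, 0, 0, 0, 0, 0, 0.5], [2.4, 0, 0, 0, 0, 0, 0.5], [3.6, 0, 0, 0, 0, 0, 0.5], [4.6, 0, 0, 0, 0, 0, 0.5], [5.4, 0, 0, 0, 0, 0, 0.5]]]}}

```text
time_s: 12.68
position: [0.5882, 0.0162, 0.1242]
tool_rot: [[0.003, 0.996, -0.089], [0.002, -0.089, -0.996], [-1.0, 0.002, -0.002]]
ft_force: [-0.4, 0.1, -4.4]
grip_width: 0.0113
```

Run:
```python
from go import *
rel([.588,.015,.099],-5,0)
c=env.get_image('scene'); save(c,'s5',(260,140,520,320),3)
```

```text
shift cm [ 2.52 -0.02  0.13] turn [-0.001 -0.002 -0.002] dist 2.527329801770728 deg 0.1952534711907299
```

View pics/s5.png

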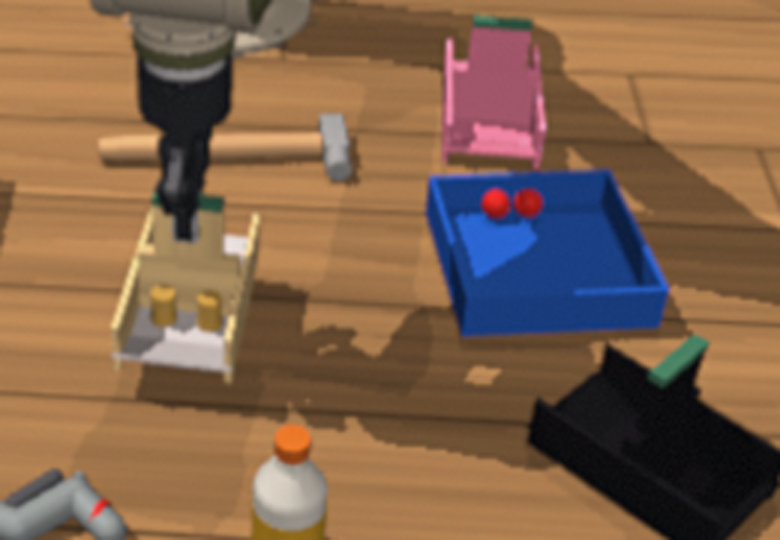

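The picture shows both balls in the tray, at (497,203) and (528,203), and both ferrules standing in their bay. I lower to just touching and watch the force.

Emit:
{"name": "carry_out", "arguments": {"motion": [[[0.7, 0, 0, 0, 0, 0, 0.5], [1.4, 0, 0, 0, 0, 0, 0.5], [1.9, 0, 0, 0, 0, 0, 0.5], [2.2, 0, 0, 0, 0, 0, 0.5], [2.4, 0, 0, 0, 0, 0, 0.5]]]}}

```text
time_s: 13.15
position: [0.5887, 0.0159, 0.1016]
tool_rot: [[0.004, 0.996, -0.089], [0.001, -0.089, -0.996], [-1.0, 0.004, -0.002]]
ft_force: [0.5, 0.4, -4.7]
grip_width: 0.011
```

Emit:
{"name": "carry_out", "arguments": {"motion": [[[0.1, 0, 0, 0, 0, 0, 0.5], [0.15, 0, 0, 0, 0, 0, 0.5], [0.2, 0, 0, 0, 0, 0, 0.5], [0.2, 0, 0, 0, 0, 0, 0.5]]]}}

```text
time_s: 13.48
position: [0.5888, 0.0158, 0.1001]
tool_rot: [[0.004, 0.996, -0.089], [0.001, -0.089, -0.996], [-1.0, 0.004, -0.002]]
ft_force: [-0.6, -0.9, -5.4]
grip_width: 0.0112
```

Emit:
{"name": "carry_out", "arguments": {"motion": [[[0.1, 0, 0, 0, 0, 0, 0.5], [0.15, 0, 0, 0, 0, 0, 0.5], [0.2, 0, 0, 0, 0, 0, 0.5], [0.2, 0, 0, 0, 0, 0, 0.5]]]}}

```text
time_s: 13.82
position: [0.589, 0.0159, 0.0984]
tool_rot: [[0.005, 0.996, -0.089], [0.001, -0.089, -0.996], [-1.0, 0.005, -0.002]]
ft_force: [1.0, 0.7, -0.2]
grip_width: 0.0112
```

The bench now carries the tote, so I release and rise.

Emit:
{"name": "carry_out", "arguments": {"motion": [[[0.05, 0, 0, 0, 0, 0, 1.5], [0.05, 0, 0, 0, 0, 0, 2.5], [0.05, 0, 0, 0, 0, 0, 4], [0.05, 0, 0, 0, 0, 0, 5], [0.05, 0, 0, 0, 0, 0, 6]]]}}

```text
time_s: 14.23
position: [0.5888, 0.0158, 0.0975]
tool_rot: [[0.004, 0.996, -0.089], [0.001, -0.089, -0.996], [-1.0, 0.004, -0.002]]
ft_force: [-0.4, 0.9, 0.5]
grip_width: 0.0595
```

Emit:
{"name": "carry_out", "arguments": {"motion": [[[0, 0, 0, 0, 0, 0, 6], [0, 0, 0, 0, 0, 0, 6], [-1, 0, 0, 0, 0, 0, 6], [-3, 0, 0, 0, 0, 0, 6], [-6, 0, 0, 0, 0, 0, 6]]]}}

```text
time_s: 14.65
position: [0.5875, 0.0159, 0.1568]
tool_rot: [[-0.0, 0.996, -0.089], [0.002, -0.089, -0.996], [-1.0, -0.0, -0.002]]
ft_force: [0.3, 0.5, 0.5]
grip_width: 0.0599
```

Emit:
{"name": "carry_out", "arguments": {"motion": [[[-3, 0, 0, 0, 0, 0, 6], [-6, 0, 0, 0, 0, 0, 6], [-8, 0, 0, 0, 0, 0, 6], [-9, 0, 0, 0, 0, 0, 6], [-9, 0, 0, 0, 0, 0, 6]]]}}

```text
time_s: 15.07
position: [0.5887, 0.0156, 0.25]
tool_rot: [[0.009, 0.996, -0.089], [0.001, -0.089, -0.996], [-1.0, 0.009, -0.001]]
ft_force: [-0.8, 0.0, 0.1]
grip_width: 0.0598
```

Run:
```python
from go import *
c=env.get_image('scene'); save(c,'s6',(260,140,520,320),3)
s=env.observe(); print(s['time_s'],s['position'],s['ft_force'],s['grip_width'])
```

```text
15.1167 [0.58813788 0.01564764 0.24784033] [-0.45065332 -0.11996002 -0.82648124] 0.06004653218758681
```

View pics/s6.png

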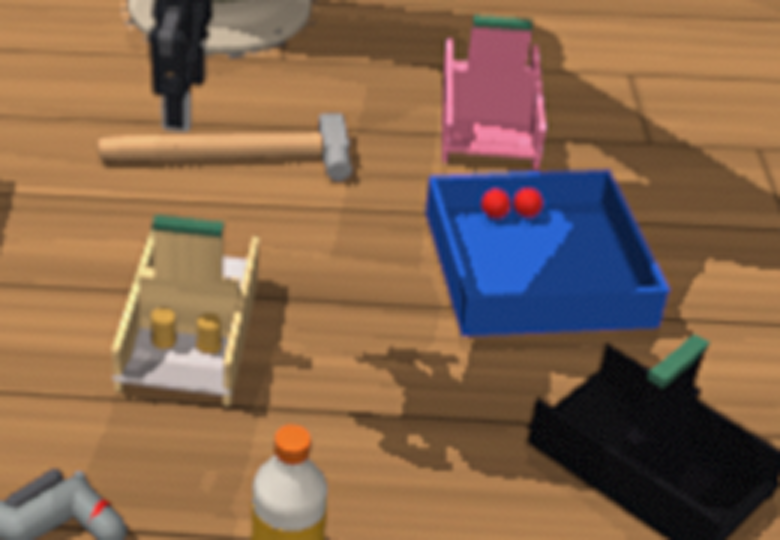

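The tote stands upright on the bench with both ferrules, at (163,328) and (208,334), and the gripper is clear of it. The balls rest in the tray at (497,203) and (528,203), so I hand the job in.

```bash
python3 -c "
from rig import env
print(env.close_job())"
```

```text
the job is handed in; nothing more can be done
None
```

I gripped the tote by its centre board and tipped it about 48 degrees over the blue tray. Both red balls rolled out. I then levelled it, stood it upright at its original spot clear of both trays, and let go. The job was handed in at about 15 s.

- **Last checks:** the final picture shows both balls at rest in the blue tray, both ferrules standing in their bay, and the gripper about 12 cm above the board and touching nothing. Wrist force readings stayed under 7 N.
- **Short of plan:** the tilt stopped at 48 degrees instead of the planned 50, because joint 5 came down to 10.05 degrees, just inside its limit of 9.98. The bay had emptied by then.
- **Disagreed:** the wrist camera put the tote about 5 mm from the top-camera fix. I used the wrist value for the grasp.

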